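Hang the round flask in the forked stand over the stirrer

ROBOT

A 7-joint arm with a two-finger parallel gripper is mounted at the origin on the work surface. World frame = base frame: x ahead of the robot, y to its left, z up, the work surface at z = 0. Lengths are in m, angles in rad, forces in N, time in s.
With the tool pointing down it reaches from about 0.35 to 0.9 m from the base axis. Payload 8.1 kg.
Tool frame: the origin (TCP) lies between the finger pads; the fingertips stand 8 mm ahead of it and the grasp point (between the pads) lies 11 mm behind it (arm.tcp_to_tips is the distance from the TCP to the fingertips, in m); z points along the fingers, x is the direction in which the jaws open and shut, and the axes are right-handed (so a half turn about z gives the same grasp; the last joint's range is limited). The gripper opens to 92 mm and grips with 3 to 60 N. Pads are 19 mm wide; open, the fingers measure 130 mm over their backs; the gripper's body (75 mm by 190 mm) begins 47 mm behind the grasp point.
Start: joints at [-1.335, 0.434, 0.025, 1.573, -0.012, 1.134, -0.075], TCP at [0.208, 0.589, 0.235] pointing down, gripper open.
Joint ranges: [-2.62, 2.62], [-0.44, 2.09], [-1.27, 1.32], [0.08, 2.57], [-1.32, 4.46], [0.12, 2], [-2.74, 2.74]. Speed limits (rad/s): [2.22, 2.22, 3.01, 3.01, 3.14, 3.14, 3.14].

INTERFACE

Orientations are given as a rotation vector (axis times angle).
In Python, from cell import arm, eyes gives the robot as it stands.
- The arm moves only by the tool play_rows, never from a script. Its argument "rows" is a list of rows, each a list of 3 entries, a list of its own where there are three numbers: the shift along the tool's x, y, z each as a share of 50 cm, from -1 to 1, then the turn, a rotation vector about the tool's x, y, z each as a share of 60 degrees, from -1 to 1, then the opening, from -1 (shut) to 1 (fully open), so that 0 is half open. In form: [[[dx, dy, dz], [ax, ay, az], grip], ...]. A call has 1 to 10 rows; each row is the pose to reach, as a shift and turn from the pose commanded when the call began, along the tool's axes at that moment; what a row does not reach only later rows make up. A row lasts 1/10 s, in which the tool goes at most 50 mm and 8.59 degrees, less where a joint would pass 70% of its speed; a pose out of reach is approached as far as the arm can. A call with a number of a shift or a turn outside -1 to 1 is refused whole. A call with a gripper value outside its range is refused whole. The fingers move at their own pace and stop on an object; "newtons" is the grip in N (left out, the last holds). Time passes only in rows, so rows that repeat a pose let the fingers close. It gives the time, the measured TCP pose, the force and the opening at its end, in the units of the state.
- arm.observe(): the state, without advancing time (a new reading comes with each control period).
- eyes.get_image(name): name is "side" or "top" or "wrist"; returns (picture, depth): 480x640x3 uint8, red, green, blue; 480x640 float32, m along the optical axis (not along the pixel's ray), 0 where there is no reading.
- eyes.get_calibration(name): a dict with "intrinsics" (3x3 intrinsics, pixels), "k1" (the pictures are not rectified: a ray, as slopes to the right and down, at radius r is drawn at 1 + k1 r^2 times it, then the intrinsics apply), "R" (3x3) and "t" (3): a world point X has camera coordinates R X + t. Camera axes: x right, y down, z forward; pixel columns grow to the right and rows downward; lengths in m; the calibration is good to about 2 mm. A picture is of the moment at which its call begins: read the wrist's pose just before it. get_calibration takes no time and is no camera call; for the wrist camera it gives the pose at the moment of the call.
- arm.sign_off(): hands the job in, once; it reports no verdict.
The state is a dict: "clock": time; "joints": joint angles; "dq": joint speeds; "joint_efforts": joint torques, N m; "position": TCP position; "ee_rot": TCP orientation; "force": force on the tool from outside, world axes, zero at the start; "ft_torque": the same for the moment, N m; "width": opening from 0.0 (shut) to 1.0 (fully open).
Only numpy, scipy, OpenCV 4.12 (cv2) and the standard library are available. Lean on these libraries where they do the work, as an engineer would, in place of code of your own. Each camera call takes 0.05 s, during which the arm holds its last target.

TASK

Hang the stoppered round-bodied flask in the forked stand over the stirrer: bring its neck in through the open front of the fork, slide it to the back, and set it down so that it hangs upright by its collar with the bulb clear of the stirrer. Let go of it, and leave the conical flask and the red-capped bottle standing where they are.

Things in the scene. Friction and masses are not known exactly. Their poses are not given: they have to be found in the camera images.
- round_flask: Amber glass flask, 0.2 kg, all one rigid piece, heights above its foot: ball-shaped bulb 72 mm across, 0 to 68 mm; neck 20 mm diameter, 68 to 115 mm; grey disc collar 66 mm diameter, 115 to 121 mm; off-white stopper 26 mm diameter, 121 to 167 mm (grip here from above). Stands on the bench. Origin: centre of the flat foot's underside; z up.
- fork_stand: Fixed. Level dark steel fork, top 155 mm up, prongs 8 thick, 14 wide, over a white stirrer 140x140x22 mm. Origin: on the bench under the hanging place; z up. Open to its -x (roughly to the robot). Gap 40 mm wide about y=0, from x=-50 mm to its back at x=+22; tips flare to -70. Flask hung: foot 40 mm up, axis between x=-25 mm and the back. Rod at x=+130, 250 tall.
- conical_flask: Bystander: amber glass conical flask, foot 82 mm diameter, narrow neck, no wide collar, off-white stopper, 134 mm tall. Origin: centre of its underside, z up. Leave it alone.
- reagent_bottle: Bystander: white plastic round bottle with a red cap, 68 mm diameter, 135 mm tall. Origin: centre of its underside, z up. Leave it alone.
Things that resemble listed ones, but are neither listed nor needed, are in the scene too. What is shaped like the round_flask but blue, turquoise or yellow is not meant.

How it is judged:
At the end, for the whole second after the job is handed in: The round flask hangs at rest by its collar on the prongs, its neck in the gap with its axis no more than 27 mm ahead of the hanging point (or anywhere from there to the back of the gap), foot 34 to 46 mm above the bench, upright within 10 degrees, released (x of round_flask in the frame of fork_stand between -0.027 and 0.018 m and y of round_flask in the frame of fork_stand between -0.016 and 0.016 m and z of round_flask in the frame of fork_stand between 0.034 and 0.046 m and angle between round_flask's own z axis and vertical below 0.17 rad and linear speed of round_flask below 0.03 m/s and angular speed of round_flask below 0.3 rad/s and contact force between round_flask and fork_stand above 0.5 N); the robot touches nothing.
It fails at once if the conical flask or the red-capped bottle shifted by more than 30 mm or tipped over (distance of any of conical_flask, reagent_bottle from where it was at the start of the episode above 0.03 m or angle between any of conical_flask, reagent_bottle's own z axis and vertical above 0.5 rad).
It also fails if it takes over 42 s, if anything falls off the work surface, if the arm or the gripper's body presses on something with over 40 N, if the wrist force passes 120 N, or if a joint passes its speed limit or range.

## Working session

There is one attempt and no reset: what is moved stays moved. The work goes in short steps, Python scripts to look and compute and a tool call to move; the robot and the scene stay as the last step left them, time stands still between calls to the robot, and variables do not carry over. Pictures are saved under pics/ and viewed, and the job is handed in when it is done.

Besides the shell and the picture viewer there is one more tool, called as a command line: name --argument value ..., lists and objects as JSON in quotes. play_rows: Moves the arm, as the interface text tells. Its arguments: {"type":"object","properties":{"rows":{"type":"array","items":{"type":"array"}},"newtons":{"type":"number"}},"required":["rows"]}

```bash
ls; mkdir -p pics
python3 - <<'E'
from cell import arm, eyes
import cv2,pickle
s=arm.observe();print(s)
D={}
for n in("side","top"):
    im,d=eyes.get_image(n);c=eyes.get_calibration(n);D[n]=(im,d,c);cv2.imwrite(f"pics/{n}0.png",im[:,:,::-1]);print(n,c)
pickle.dump(D,open("v0.pkl","wb"))
E
```

```text
pics
{'clock': 0.0, 'joints': array([-1.33460745,  0.43523555,  0.02497949,  1.57406864, -0.01160272,
        1.13402293, -0.07510663]), 'dq': array([-0.00131884, -0.00047248, -0.00011796, -0.00078953,  0.00147072,
        0.00092277, -0.00163607]), 'joint_efforts': array([ 7.90008398e-04, -6.67839789e+01,  9.85062830e-01, -3.14463508e+01,
       -6.05870923e-02,  4.28708049e-02,  1.49078505e-04]), 'position': array([0.20760672, 0.58898811, 0.23394825]), 'ee_rot': array([ 2.56338115e+00,  1.81443976e+00, -1.89746250e-03]), 'force': array([-0.05475568, -1.05359088,  0.45546378]), 'ft_torque': array([-0.00581213, -0.01433486, -0.0066376 ]), 'width': 0.9977493199171635}
side {'intrinsics': array([[552.13877927,   0.        , 325.47305582],
       [  0.        , 552.13877927, 240.65744692],
       [  0.        ,   0.        ,   1.        ]]), 'k1': -0.02328436439931482, 'R': array([[ 0.97151136, -0.23692505,  0.00567449],
       [-0.12971023, -0.55161106, -0.82395418],
       [ 0.1983455 ,  0.79974481, -0.56662802]]), 't': array([-0.47526807,  0.04435823,  1.12981509])}
top {'intrinsics': array([[528.91576233,   0.        , 319.65389201],
       [  0.        , 528.91576233, 238.9724359 ],
       [  0.        ,   0.        ,   1.        ]]), 'k1': -0.10962910291217666, 'R': array([[ 0.0159436 , -0.99956748, -0.0247114 ],
       [-0.99076279, -0.01246488, -0.13503228],
       [ 0.13466585,  0.02663604, -0.990533  ]]), 't': array([-0.09642963,  0.46629714,  1.03353769])}
```

View pics/side0.png

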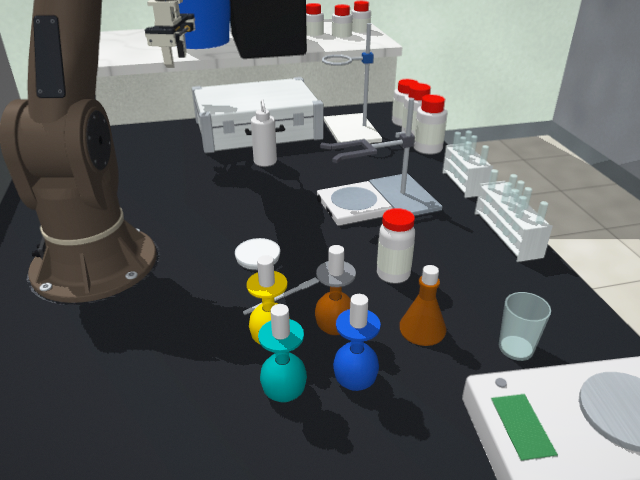

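View pics/top0.png

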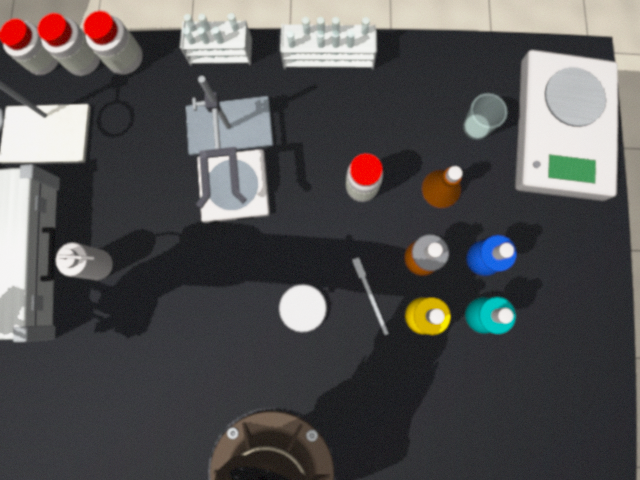

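Things that could be taken for the target, with side / top pixels:
- yellow round flask: (264,320) / (428,317)
- turquoise round flask: (283,370) / (491,316)
- blue round flask: (356,360) / (491,256)
- amber conical flask: (424,310) / (441,188)
- amber round flask with grey collar: (335,305) / (427,253). I choose this one by colour, round bulb and collar.

Next I check it in a close crop and measure.

```bash
cat > h.py <<'E'
import numpy as np,cv2
def ray(c,uv):
    K=c["intrinsics"];p=cv2.undistortPoints(np.array([[uv]],float),K,np.array([c["k1"],0,0,0.]))[0,0]
    d=c["R"].T@np.array([p[0],p[1],1.]);o=-c["R"].T@c["t"];return o,d
def onz(c,uv,z):
    o,d=ray(c,uv);return o+d*(z-o[2])/d[2]
def bydepth(c,uv,dep):
    o,d=ray(c,uv);return o+d*dep
def proj(c,X):
    R=cv2.Rodrigues(c["R"])[0];return cv2.projectPoints(np.array([X],float),R,c["t"],c["intrinsics"],np.array([c["k1"],0,0,0.]))[0][0,0]
E
python3 - <<'E'
import pickle,cv2,numpy as np
from h import *
D=pickle.load(open("v0.pkl","rb"))
a=cv2.resize(D["side"][0][220:350,270:400],None,fx=3,fy=3,interpolation=2)
b=cv2.resize(D["top"][0][130:230,180:280],(390,390),interpolation=2)
b2=cv2.resize(D["side"][0][90:220,310:440],(390,390),interpolation=2)
cv2.imwrite("pics/c1.png",np.hstack([a,b])[:,:,::-1])
t=cv2.resize(D["top"][0][215:285,390:460],(390,390),interpolation=2)
cv2.imwrite("pics/c2.png",np.hstack([t,b2])[:,:,::-1])
for n,(im,d,c) in D.items():
    print(n)
    boxes={"side":[(320,240,352,285)],"top":[(425,240,446,262)]}[n]
    x0,y0,x1,y1=boxes[0]
    hsv=cv2.cvtColor(im,cv2.COLOR_RGB2HSV)
    m=np.zeros(im.shape[:2],np.uint8);m[y0:y1,x0:x1]=((hsv[...,2]>195)&(hsv[...,1]<50))[y0:y1,x0:x1]*255
    ys,xs=np.nonzero(m);print("stopper",xs.min(),xs.max(),ys.min(),ys.max(),xs.mean(),ys.mean(),onz(c,(xs.mean(),ys.mean()),.167), "d",np.median(d[m>0]))
    z=[bydepth(c,(x,y),d[y,x]) for x,y in zip(xs,ys) if d[y,x]>0];print(np.median(z,0),np.max(z,0))
E
```

```text
side
stopper 329 343 245 253 335.8490566037736 249.16037735849056 [ 0.4332508  -0.29561377  0.167     ] d 0.8850398
[ 0.4336241  -0.2948167   0.16662203] [ 0.4454072  -0.28252787  0.16869687]
top
stopper 428 441 243 256 434.60122699386505 249.45398773006136 [ 0.43311759 -0.29447356  0.167     ] d 0.9185266
[ 0.43297684 -0.29469688  0.16728472] [ 0.44471944 -0.28287771  0.17266767]
```

View pics/c1.png

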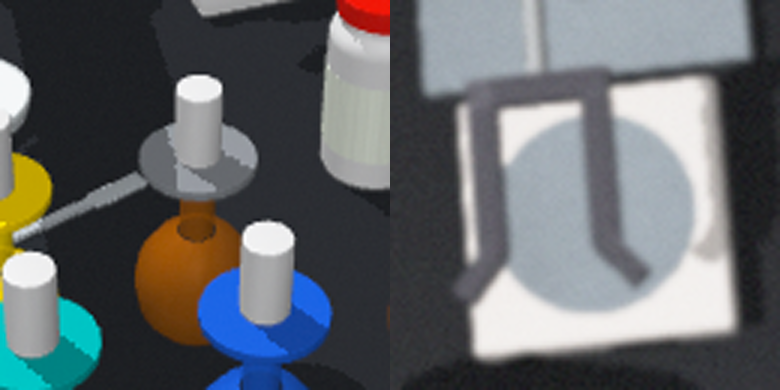

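View pics/c2.png

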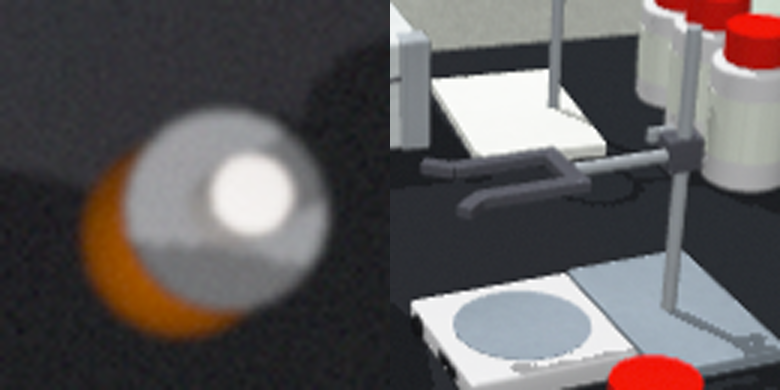

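The crop shows an amber ball bulb and grey collar, so it is the target. Top and side place the stopper within about 1 mm of each other, at (0.433, -0.295), height 0.167. Next, the fork by height mask.

Run:
```python
import pickle,cv2,numpy as np
from h import *
D=pickle.load(open("v0.pkl","rb"))
for n,(x0,y0,x1,y1) in {"top":(185,130,280,225),"side":(310,120,420,175)}.items():
    im,d,c=D[n]
    P=[];U=[]
    for y in range(y0,y1):
        for x in range(x0,x1):
            if d[y,x]>0:
                p=bydepth(c,(x,y),d[y,x])
                r=im[y,x].astype(int)
                if .143<p[2]<.167 and r.max()<140: P.append(p);U.append((x,y))
    P=np.array(P);U=np.array(U);print(n,len(P),P.min(0),P.max(0),np.median(P[:,2]))
    np.save(f"fk_{n}.npy",np.c_[P,U])
im=D["top"][0];c=D["top"][2]
A=np.load("fk_top.npy")
m=np.zeros((480,640),np.uint8);m[A[:,4].astype(int),A[:,3].astype(int)]=255
v=im[130:230,180:280].copy();v[m[130:230,180:280]>0]=(0,255,0)
cv2.imwrite("pics/m.png",np.hstack([cv2.resize(v,(390,390),interpolation=0)])[:,:,::-1])
# per-image-row segments on plane z=.155
for y in range(145,205,3):
    xs=np.nonzero(m[y])[0]
    if len(xs)==0: continue
    g=np.split(xs,np.nonzero(np.diff(xs)>2)[0]+1)
    print(y,[ (np.round(onz(c,(q[0]-.5,y),.155)[:2],4),np.round(onz(c,(q[-1]+.5,y),.155)[1],4)) for q in g if len(q)>2])
```

```text
top 1022 [0.50638131 0.04135355 0.14644036] [0.61987752 0.13250955 0.16001298] 0.15507203668540886
side 791 [0.50583867 0.03992685 0.14302197] [0.72574128 0.15335196 0.16672232] 0.15333664680003212
148 [(array([0.6172, 0.0957]), np.float64(0.0622))]
151 [(array([0.6115, 0.129 ]), np.float64(0.062))]
154 [(array([0.6057, 0.1325]), np.float64(0.0636))]
157 [(array([0.6   , 0.1303]), np.float64(0.1116)), (array([0.6001, 0.0744]), np.float64(0.0633))]
160 [(array([0.5943, 0.1281]), np.float64(0.115)), (array([0.5944, 0.0742]), np.float64(0.0612))]
163 [(array([0.5886, 0.1278]), np.float64(0.1147)), (array([0.5887, 0.0739]), np.float64(0.061))]
166 [(array([0.5829, 0.1275]), np.float64(0.1144)), (array([0.5831, 0.0737]), np.float64(0.0589))]
169 [(array([0.5772, 0.1272]), np.float64(0.1141)), (array([0.5774, 0.0734]), np.float64(0.0587))]
172 [(array([0.5716, 0.1269]), np.float64(0.112)), (array([0.5718, 0.0732]), np.float64(0.0584))]
175 [(array([0.5659, 0.1247]), np.float64(0.1117)), (array([0.5662, 0.0711]), np.float64(0.0582))]
178 [(array([0.5603, 0.1244]), np.float64(0.1096)), (array([0.5605, 0.0708]), np.float64(0.058))]
181 [(array([0.5547, 0.1241]), np.float64(0.1093)), (array([0.5549, 0.0706]), np.float64(0.0577))]
184 [(array([0.5491, 0.1238]), np.float64(0.109)), (array([0.5493, 0.0703]), np.float64(0.0557))]
187 [(array([0.5435, 0.1235]), np.float64(0.1088)), (array([0.5438, 0.0683]), np.float64(0.0555))]
190 [(array([0.5379, 0.1214]), np.float64(0.1066)), (array([0.5382, 0.068 ]), np.float64(0.0552))]
193 [(array([0.5323, 0.1211]), np.float64(0.1064)), (array([0.5326, 0.0678]), np.float64(0.0514))]
196 [(array([0.5267, 0.1227]), np.float64(0.1061)), (array([0.5271, 0.0621]), np.float64(0.0457))]
199 [(array([0.5211, 0.1261]), np.float64(0.1114)), (array([0.5216, 0.0564]), np.float64(0.04))]
202 [(array([0.5155, 0.1314]), np.float64(0.1148)), (array([0.5162, 0.0507]), np.float64(0.0434))]
```

View pics/m.png

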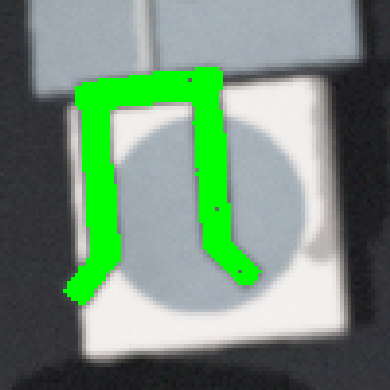

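The measurements fit the given sizes:

| Quantity | Measured | Given or implied |
|---|---|---|
| Fork top height | 0.155 m | 0.155 m |
| Gap width | about 40 mm | 40 mm |
| Back of gap | x ≈ 0.6025 m | fork x = +22 mm |
| Fork origin | ≈ (0.581, 0.093) m | – |
| Fork axis | about 7.4° from world x | – |

Now I compute the moves.

```bash
cat >> h.py <<'E'
from scipy.spatial.transform import Rotation as Ro
def plan(s,p,yaw=None):
    "shares for world target p (tool vertical, tool-x at yaw deg)"
    R=Ro.from_rotvec(s["ee_rot"]);sh=R.inv().apply(np.array(p)-s["position"])/.5
    o=[np.round(sh,3).tolist()]
    if yaw is not None:
        a=np.deg2rad(yaw);G=np.array([[np.cos(a),np.sin(a),0],[np.sin(a),-np.cos(a),0],[0,0,-1]]).T
        rv=(R.inv()*Ro.from_matrix(G)).as_rotvec(degrees=True);o.append((np.round(rv/60,3)).tolist())
    x=R.as_matrix();print(o,"yaw now",np.rad2deg(np.arctan2(x[1,0],x[0,0])).round(1))
E
python3 - <<'E'
from h import *; import pickle
from cell import arm
D=pickle.load(open("v0.pkl","rb"));c=D["top"][2]
for n,u,z in [("wash",(70,252),.17),("yellow",(436,316),.167),("blue",(505,251),.167),("turq",(505,316),.167),("con",(455,173),.134),("bot",(366,168),.135)]: print(n,onz(c,u,z))
s=arm.observe()
plan(s,(.21,.59,.33),71); plan(s,(.45,.2,.33),12)
E
```

```text
wash [0.41921811 0.35734843 0.17      ]
yellow [ 0.31783033 -0.29581105  0.167     ]
blue [ 0.43185625 -0.41905345  0.167     ]
turq [ 0.31864366 -0.41625027  0.167     ]
con [ 0.57988119 -0.34107729  0.134     ]
bot [ 0.58676918 -0.17608806  0.135     ]
[[0.003, 0.004, -0.192], [0.0, 0.001, -0.007]] yaw now 70.6
[[-0.573, 0.716, -0.191], [0.001, 0.001, 0.976]] yaw now 70.6
```

play_rows --rows '[[[0, 0, -0.1], [0, 0, 0.1], 0.1], [[0, 0, -0.19], [0, 0, 0.2], 0.1], [[-0.57, 0.72, -0.19], [0, 0, 0.97], 0.1], [[-0.57, 0.72, -0.19], [0, 0, 0.97], 0.1], [[-0.57, 0.72, -0.19], [0, 0, 0.97], 0.1], [[-0.57, 0.72, -0.19], [0, 0, 0.97], 0.1], [[-0.57, 0.72, -0.19], [0, 0, 0.97], 0.1], [[-0.57, 0.72, -0.19], [0, 0, 0.97], 0.1], [[-0.57, 0.72, -0.19], [0, 0, 0.97], 0.1], [[-0.57, 0.72, -0.19], [0, 0, 0.97], 0.1]]'

```text
clock: 1.1
position: [0.4215, 0.2491, 0.3297]
ee_rot: [-3.123, -0.339, 0.0]
force: [1.0, 0.4, -0.4]
width: 0.548
```

Run:
```python
from h import *
from cell import arm
s=arm.observe();print(s["position"],s["joints"])
plan(s,(.433,-.295,.3),-34)
```

```text
[0.42146176 0.24907609 0.3296841 ] [-0.99410824  0.1334589   0.4057764   1.76600894 -0.05558909  1.25335989
 -0.35795419]
[[-0.211, 1.068, 0.059], [-0.0, 0.0, 0.773]] yaw now 12.4
```

play_rows --rows '[[[-0.19, 0.95, 0.03], [0, 0, 0.77], 0.1], [[-0.19, 0.95, 0.03], [0, 0, 0.77], 0.1], [[-0.19, 0.95, 0.03], [0, 0, 0.77], 0.1], [[-0.19, 0.95, 0.03], [0, 0, 0.77], 0.1], [[-0.19, 0.95, 0.03], [0, 0, 0.77], 0.1], [[-0.19, 0.95, 0.03], [0, 0, 0.77], 0.1], [[-0.19, 0.95, 0.03], [0, 0, 0.77], 0.1], [[-0.19, 0.95, 0.03], [0, 0, 0.77], 0.1], [[-0.19, 0.95, 0.03], [0, 0, 0.77], 0.1], [[-0.19, 0.95, 0.03], [0, 0, 0.77], 0.1]]'

```text
clock: 2.1
position: [0.4291, -0.2365, 0.3148]
ee_rot: [3.004, -0.917, 0.001]
force: [0.2, 0.3, 0.1]
width: 0.554
```

Run:
```python
from h import *
from cell import arm
s=arm.observe();print(s["position"],s["joints"],s["dq"].round(2))
plan(s,(.433,-.295,.22),-34)
```

```text
[ 0.42913834 -0.23652244  0.31481403] [-3.79176109e-01  1.75675101e-01  9.26797045e-01  1.81713751e+00
 -1.48889999e-01  1.22109779e+00 -9.47444557e-04] [ 0.75  0.48  0.2  -0.3  -0.43  0.06  1.06]
[[0.072, 0.093, 0.19], [0.0, -0.001, 0.001]] yaw now -33.9
```

play_rows --rows '[[[0.05, 0.06, 0.19], [0, 0, 0], 0.1], [[0.05, 0.06, 0.19], [0, 0, 0], 0.1], [[0.05, 0.06, 0.19], [0, 0, 0], 0.1], [[0.05, 0.06, 0.19], [0, 0, 0], 0.1], [[0.05, 0.06, 0.19], [0, 0, 0], 0.1], [[0.05, 0.06, 0.19], [0, 0, 0], 0.1]]'

```text
clock: 2.7
position: [0.4353, -0.2716, 0.2215]
ee_rot: [-3.006, 0.911, -0.005]
force: [0.6, -0.3, -0.4]
width: 0.549
```

Run:
```python
from h import *
from cell import arm,eyes
s=arm.observe();print(s["position"],s["joints"].round(2),s["dq"].round(2))
plan(s,(.433,-.295,.133),-34)
c=eyes.get_calibration("wrist");im,d=eyes.get_image("wrist")
cv2.imwrite("pics/w1.png",im[:,:,::-1]);print(proj(c,(.433,-.295,.167)))
```

```text
[ 0.43533883 -0.27164906  0.22154405] [-0.22  0.34  0.89  1.91 -0.3   1.03  0.21] [-0.   -0.    0.    0.01 -0.   -0.    0.  ]
[[0.022, 0.042, 0.177], [-0.002, -0.003, 0.005]] yaw now -33.7
[341.18166961 310.60395642]
```

View pics/w1.png

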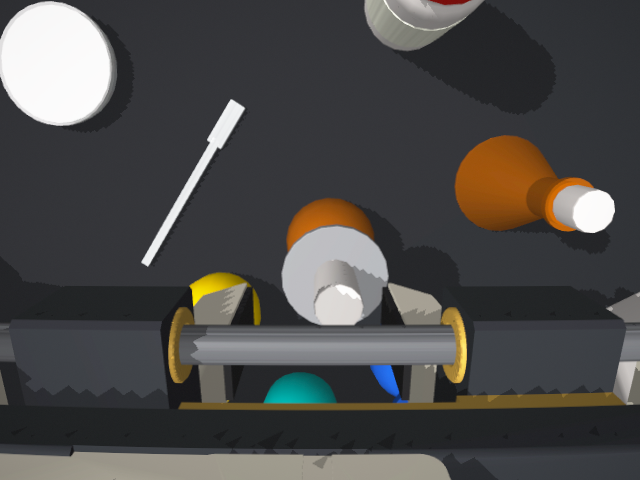

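The wrist view shows the amber flask between the jaws, its stopper at about (338,305). My estimate projects to (341,310), which is consistent. Now align, then descend.

play_rows --rows '[[[0.022, 0.042, 0.0], [0, 0, 0.004], 0.1], [[0.022, 0.042, 0.0], [0, 0, 0.004], 0.1], [[0.022, 0.042, 0.05], [0, 0, 0.004], 0.1], [[0.022, 0.042, 0.05], [0, 0, 0.004], 0.1]]'

```text
clock: 3.15
position: [0.4311, -0.294, 0.1936]
ee_rot: [-3.003, 0.918, 0.004]
force: [-1.0, 0.4, 0.3]
width: 0.551
```

Run:
```python
from h import *
from cell import arm,eyes
s=arm.observe();print(s["position"],s["dq"].round(2))
plan(s,(.433,-.295,.133),-34)
c=eyes.get_calibration("wrist");im,d=eyes.get_image("wrist")
cv2.imwrite("pics/w2.png",im[:,:,::-1]);print(proj(c,(.433,-.295,.167)))
```

```text
[ 0.43108521 -0.29400615  0.1935913 ] [-0.01 -0.02  0.02 -0.04  0.03  0.05 -0.03]
[[0.005, -0.0, 0.121], [-0.001, 0.002, -0.0]] yaw now -34.0
[325.46824495 292.12076721]
```

View pics/w2.png

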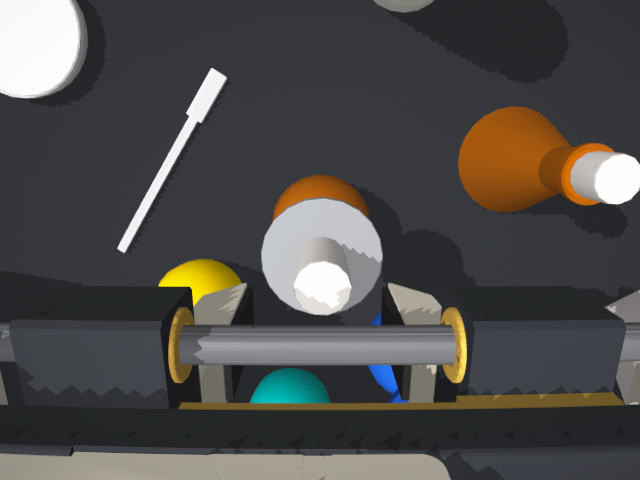

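The stopper shows at (323,287) against a predicted (325,292), centred between the jaws. Descending and closing.

play_rows --rows '[[[0.004, 0, 0.04], [0, 0, 0], 0.1], [[0.004, 0, 0.08], [0, 0, 0], 0.1], [[0.004, 0, 0.11], [0, 0, 0], 0.1], [[0.004, 0, 0.12], [0, 0, 0], 0.1], [[0.004, 0, 0.12], [0, 0, 0], 0.1], [[0.004, 0, 0.12], [0, 0, 0], 0.1]]'

```text
clock: 3.8
position: [0.4338, -0.297, 0.1358]
ee_rot: [3.004, -0.92, 0.002]
force: [-0.1, 0.3, 1.0]
width: 0.548
```

play_rows --newtons 20 --rows '[[[0, 0, 0], [0, 0, 0], -0.3], [[0, 0, 0], [0, 0, 0], -0.6], [[0, 0, 0], [0, 0, 0], -1], [[0, 0, 0], [0, 0, 0], -1], [[0, 0, 0], [0, 0, 0], -1], [[0, 0, 0], [0, 0, 0], -1], [[0, 0, 0], [0, 0, 0], -1], [[0, 0, 0], [0, 0, 0], -1]]'

```text
clock: 4.6
position: [0.4333, -0.2968, 0.1349]
ee_rot: [-3.004, 0.92, -0.0]
force: [-1.6, 1.2, 5.2]
width: 0.279
```

Opening 0.279 × 92 = 25.7 mm, which matches the 26 mm stopper. Lift.

play_rows --rows '[[[0, 0, -0.03], [0, 0, 0], -1], [[0, 0, -0.07], [0, 0, 0], -1], [[0, 0, -0.11], [0, 0, 0], -1], [[0, 0, -0.15], [0, 0, 0], -1], [[0, 0, -0.15], [0, 0, 0], -1], [[0, 0, -0.15], [0, 0, 0], -1], [[0, 0, -0.15], [0, 0, 0], -1]]'

```text
clock: 5.3
position: [0.4328, -0.2962, 0.2085]
ee_rot: [-3.004, 0.92, 0.003]
force: [-0.7, 1.1, -1.8]
width: 0.279
```

Run:
```python
from h import *
from cell import arm,eyes
s=arm.observe();print(s["position"],s["force"],s["joints"].round(2))
plan(s,(.465,.078,.21),-34)
im,d=eyes.get_image("side")
cv2.imwrite("pics/s2.png",im[:,:,::-1])
```

```text
[ 0.43275129 -0.29618572  0.20853271] [-0.70593985  1.12661128 -1.79564502] [-0.15  0.38  0.87  1.9  -0.34  1.02  0.28]
[[-0.366, -0.656, -0.002], [0.0, 0.002, -0.001]] yaw now -34.0
```

View pics/s2.png

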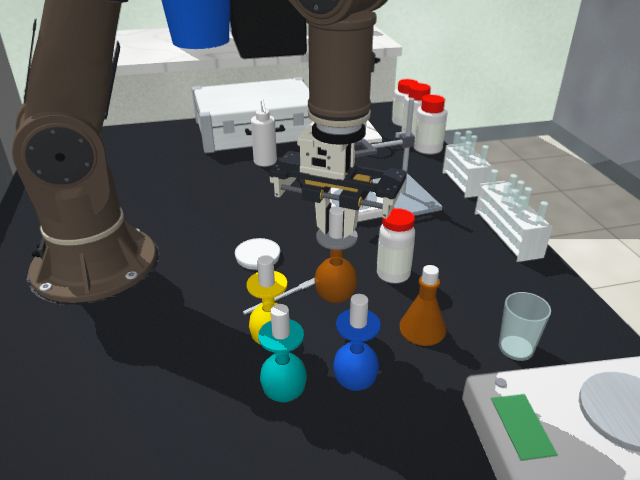

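The side view shows the amber flask held upright (collar at 337,238; bulb at 336,278) and the neighbours undisturbed. Transport to in front of the fork.

play_rows --rows '[[[-0.02, -0.03, 0], [0, 0, 0], -1], [[-0.05, -0.1, 0], [0, 0, 0], -1], [[-0.1, -0.18, 0], [0, 0, 0], -1], [[-0.15, -0.27, 0], [0, 0, 0], -1], [[-0.2, -0.36, 0], [0, 0, 0], -1], [[-0.25, -0.45, 0], [0, 0, 0], -1], [[-0.3, -0.54, 0], [0, 0, 0], -1], [[-0.34, -0.61, 0], [0, 0, 0], -1], [[-0.36, -0.645, 0], [0, 0, 0], -1], [[-0.366, -0.655, 0], [0, 0, 0], -1]]'

```text
clock: 6.35
position: [0.4646, 0.0801, 0.2088]
ee_rot: [3.005, -0.912, -0.002]
force: [-0.3, 0.1, -3.3]
width: 0.282
```

play_rows --rows '[[[0, 0, 0], [0, 0, 0], -1], [[0, 0, 0], [0, 0, 0], -1], [[0, 0, 0], [0, 0, 0], -1]]'

```text
clock: 6.65
position: [0.465, 0.0753, 0.2097]
ee_rot: [3.002, -0.924, -0.0]
force: [0.3, -0.4, -3.2]
width: 0.277
```

Run:
```python
from h import *
from cell import arm,eyes
s=arm.observe();print(s["position"],s["force"],s["joints"].round(2))
F=np.array([.581,.093]);e=np.array([.9917,.129])
for fx in(-.11,-.07,-.03,0.002): p=F+fx*e;plan(s,(*p,.193),-34)
a=[]
for n in("top","side"):
    im,d=eyes.get_image(n);a.append(im)
cv2.imwrite("pics/t3.png",np.hstack([cv2.resize(a[0][100:300,120:320],(400,400)),cv2.resize(a[1][70:270,230:430],(400,400))])[:,:,::-1])
```

```text
[0.46496678 0.07532257 0.2096715 ] [ 0.29176707 -0.3941671  -3.19219374] [-0.95  0.25  0.84  2.02 -0.23  0.97 -0.59]
[[0.008, -0.014, 0.033], [0.0, -0.0, -0.003]] yaw now -34.2
[[0.067, -0.067, 0.033], [0.0, -0.0, -0.003]] yaw now -34.2
[[0.127, -0.12, 0.033], [0.0, -0.0, -0.003]] yaw now -34.2
[[0.175, -0.162, 0.033], [0.0, -0.0, -0.003]] yaw now -34.2
```

View pics/t3.png

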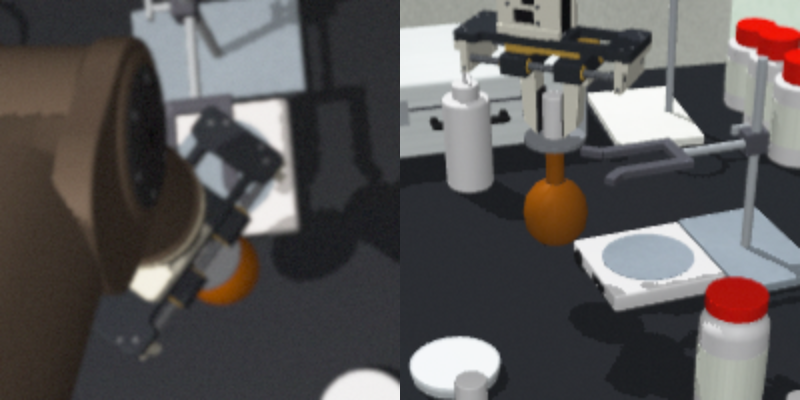

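The flask is upright in front of the fork mouth. Lowering to entry height and moving in along the fork axis.

play_rows --rows '[[[0.004, -0.007, 0.017], [0, 0, 0], -1], [[0.008, -0.014, 0.033], [0, 0, 0], -1], [[0.008, -0.014, 0.033], [0, 0, 0], -1], [[0.025, -0.029, 0.033], [0, 0, 0], -1], [[0.045, -0.047, 0.033], [0, 0, 0], -1], [[0.067, -0.067, 0.033], [0, 0, 0], -1], [[0.067, -0.067, 0.033], [0, 0, 0], -1], [[0.067, -0.067, 0.033], [0, 0, 0], -1]]'

```text
clock: 7.55
position: [0.5118, 0.0857, 0.1931]
ee_rot: [3.003, -0.92, -0.0]
force: [0.1, 0.8, -2.0]
width: 0.278
```

Run:
```python
from h import *
from cell import arm,eyes
s=arm.observe();print(s["position"],s["force"],s["joints"].round(2))
F=np.array([.581,.093]);e=np.array([.9917,.129])
for fx in(-.05,-.03,0.002): p=F+fx*e;plan(s,(*p,.193),-34)
im,d=eyes.get_image("side");im2,_=eyes.get_image("wrist")
cv2.imwrite("pics/t4.png",np.hstack([cv2.resize(im[70:270,260:460],(400,400)),cv2.resize(im2,(400,400))])[:,:,::-1])
c=eyes.get_calibration("side")
m=cv2.inRange(cv2.cvtColor(im,cv2.COLOR_RGB2HSV),(8,150,50),(22,255,255))[70:270,260:395]
m[110:,:]=m[110:,:]
ys,xs=np.nonzero(m);print("bulb",xs.min()+260,xs.max()+260,ys.min()+70,ys.max()+70, proj(c,(*s["position"][:2],s["position"][2]-.135+.034)))
```

```text
[0.51181156 0.08573332 0.19306711] [ 0.0599672   0.7581954  -2.02063623] [-0.87  0.37  0.8   1.93 -0.32  0.97 -0.52]
[[0.032, -0.023, 0.0], [0.001, -0.0, -0.001]] yaw now -34.1
[[0.062, -0.05, 0.0], [0.001, -0.0, -0.001]] yaw now -34.1
[[0.109, -0.092, 0.0], [0.001, -0.0, -0.001]] yaw now -34.1
bulb 305 350 94 193 [326.4342236  176.43352922]
```

View pics/t4.png

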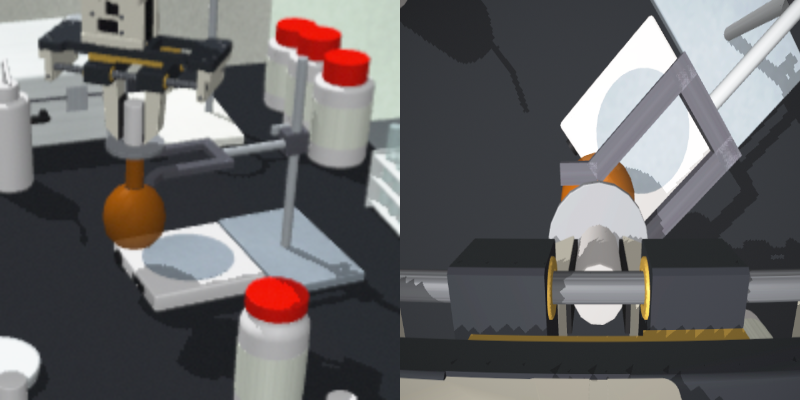

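The bulb centre is at about (327,177) against a predicted (326,176), and the collar is above the prong tips. Sliding in.

play_rows --rows '[[[0.016, -0.012, 0], [0, 0, 0], -1], [[0.032, -0.023, 0], [0, 0, 0], -1], [[0.047, -0.036, 0], [0, 0, 0], -1], [[0.062, -0.05, 0], [0, 0, 0], -1], [[0.077, -0.063, 0], [0, 0, 0], -1], [[0.092, -0.077, 0], [0, 0, 0], -1], [[0.102, -0.086, 0], [0, 0, 0], -1], [[0.109, -0.092, 0], [0, 0, 0], -1], [[0.109, -0.092, 0], [0, 0, 0], -1], [[0.109, -0.092, 0], [0, 0, 0], -1]]'

```text
clock: 8.65
position: [0.5822, 0.0935, 0.1931]
ee_rot: [3.004, -0.92, -0.001]
force: [-0.5, -0.1, -2.7]
width: 0.28
```

Run:
```python
from h import *
from cell import arm,eyes
s=arm.observe();print(s["position"],s["force"],s["joints"].round(2))
F=np.array([.581,.093]);e=np.array([.9917,.129])
p=F+.002*e;plan(s,(*p,.175),-34)
d=s["position"][:2]-F;print("fork xy",d@e,d@np.array([-e[1],e[0]]))
im,d=eyes.get_image("side");im2,_=eyes.get_image("wrist")
cv2.imwrite("pics/t5.png",np.hstack([cv2.resize(im[70:270,260:460],(400,400)),cv2.resize(im2,(400,400))])[:,:,::-1])
```

```text
[0.58218834 0.09348123 0.19312165] [-0.47135116 -0.10937579 -2.69784568] [-0.77  0.49  0.76  1.76 -0.39  1.05 -0.47]
[[0.002, -0.001, 0.036], [0.0, 0.0, -0.001]] yaw now -34.1
fork xy 0.0012405579892093303 0.00032393741558079845
```

View pics/t5.png

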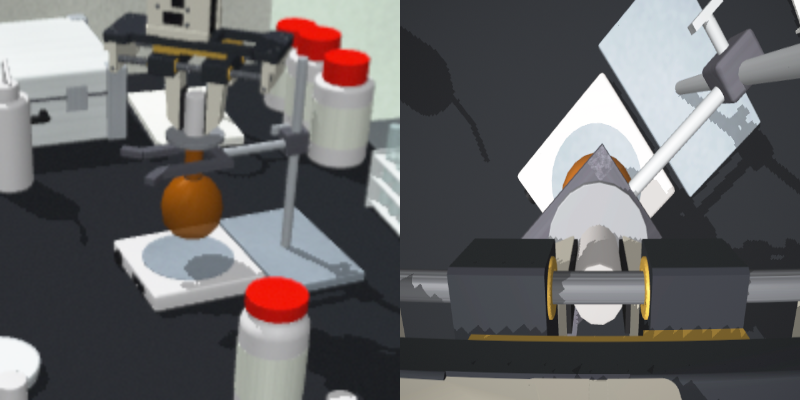

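The neck is between the prongs and the collar is above them. Setting down until contact, expected at TCP z ≈ 0.175.

play_rows --rows '[[[0, 0, 0.01], [0, 0, 0], -1], [[0, 0, 0.02], [0, 0, 0], -1], [[0, 0, 0.028], [0, 0, 0], -1], [[0, 0, 0.032], [0, 0, 0], -1], [[0, 0, 0.032], [0, 0, 0], -1], [[0, 0, 0.032], [0, 0, 0], -1]]'

```text
clock: 9.35
position: [0.5825, 0.0935, 0.1772]
ee_rot: [3.004, -0.92, 0.0]
force: [-0.8, -0.7, -1.8]
width: 0.28
```

play_rows --rows '[[[0, 0, 0.002], [0, 0, 0], -1], [[0, 0, 0.004], [0, 0, 0], -1], [[0, 0, 0.004], [0, 0, 0], -1], [[0, 0, 0.004], [0, 0, 0], -1]]'

```text
clock: 9.75
position: [0.5825, 0.0936, 0.1753]
ee_rot: [-3.004, 0.92, -0.0]
force: [-0.3, 1.1, -2.5]
width: 0.275
```

play_rows --rows '[[[0, 0, 0.002], [0, 0, 0], -1], [[0, 0, 0.004], [0, 0, 0], -1], [[0, 0, 0.004], [0, 0, 0], -1], [[0, 0, 0.004], [0, 0, 0], -1]]'

```text
clock: 10.15
position: [0.5825, 0.0938, 0.1747]
ee_rot: [-3.003, 0.919, -0.0]
force: [-7.3, -0.3, 14.8]
width: 0.28
```

Contact: +15 N at z 0.1747, where expected. Relax slightly and open.

play_rows --rows '[[[0, 0, -0.002], [0, 0, 0], -1], [[0, 0, -0.002], [0, 0, 0], -1], [[0, 0, -0.002], [0, 0, 0], -0.4], [[0, 0, -0.002], [0, 0, 0], -0.3], [[0, 0, -0.002], [0, 0, 0], 0], [[0, 0, -0.002], [0, 0, 0], 0.1], [[0, 0, -0.002], [0, 0, 0], 0.1], [[0, 0, -0.002], [0, 0, 0], 0.1]]'

```text
clock: 10.95
position: [0.5825, 0.0936, 0.1742]
ee_rot: [3.004, -0.92, 0.0]
force: [0.2, -0.7, -0.2]
width: 0.549
```

Run:
```python
from h import *
from cell import arm,eyes
s=arm.observe();print(s["position"],s["force"],s["width"])
im,d=eyes.get_image("side");im2,_=eyes.get_image("wrist")
cv2.imwrite("pics/t6.png",np.hstack([cv2.resize(im[70:270,260:460],(400,400)),cv2.resize(im2,(400,400))])[:,:,::-1])
```

```text
[0.58248282 0.09358464 0.17418743] [ 0.15798181 -0.68047482 -0.22175368] 0.5486203340264846
```

View pics/t6.png

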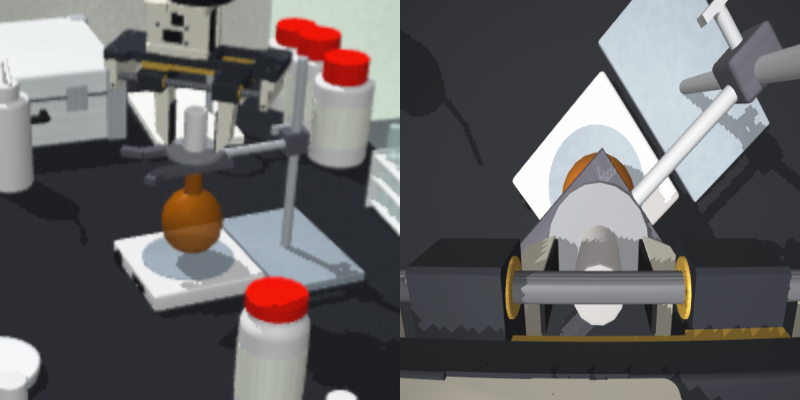

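The flask hangs upright with the jaws clear of the stopper on both sides. Going straight up, then back toward the robot so the view is clear.

play_rows --rows '[[[0, 0, -0.03], [0, 0, 0], 0.1], [[0, 0, -0.08], [0, 0, 0], 0.1], [[0, 0, -0.15], [0, 0, 0], 0.1], [[0, 0, -0.24], [0, 0, 0], 0.1], [[0, 0, -0.3], [0, 0, 0], 0.1], [[-0.1, 0.1, -0.3], [0, 0, 0], 0.1], [[-0.15, 0.2, -0.3], [0, 0, 0], 0.1], [[-0.25, 0.3, -0.3], [0, 0, 0], 0.1], [[-0.25, 0.35, -0.3], [0, 0, 0], 0.1], [[-0.25, 0.35, -0.3], [0, 0, 0], 0.1]]'

```text
clock: 12.05
position: [0.3777, 0.0157, 0.3245]
ee_rot: [-3.0, 0.922, 0.003]
force: [0.3, 0.5, 0.8]
width: 0.55
```

play_rows --rows '[[[-0.1, 0.1, 0], [0, 0, 0], 0.1], [[-0.2, 0.2, 0], [0, 0, 0], 0.1], [[-0.2, 0.3, 0], [0, 0, 0], 0.1], [[-0.2, 0.3, 0], [0, 0, 0], 0.1], [[-0.2, 0.3, 0], [0, 0, 0], 0.1], [[-0.2, 0.3, 0], [0, 0, 0], 0.1]]'

```text
clock: 12.65
position: [0.2132, -0.0506, 0.3251]
ee_rot: [-3.002, 0.922, -0.003]
force: [-0.5, 0.1, -0.0]
width: 0.551
```

Run:
```python
from h import *
from cell import arm,eyes
s=arm.observe();print(s["clock"],s["position"],s["force"],s["width"])
F=np.array([.581,.093]);e=np.array([.9917,.129]);f=np.array([-e[1],e[0]])
a=[]
for n in("side","top"):
    im,d=eyes.get_image(n);c=eyes.get_calibration(n);a.append(im)
    X=(.5825,.0936,.207);u=proj(c,X).astype(int)
    hsv=cv2.cvtColor(im,cv2.COLOR_RGB2HSV);m=np.zeros((480,640),bool)
    m[u[1]-15:u[1]+15,u[0]-12:u[0]+12]=True
    m&=(hsv[...,2]>150)&(hsv[...,1]<40)
    P=np.array([bydepth(c,(x,y),d[y,x]) for y,x in zip(*np.nonzero(m)) if d[y,x]>0])
    P=P[(P[:,2]>.16)&(P[:,2]<.22)];print(n,u,len(P),P[:,2].max(),np.percentile(P[:,2],95))
    if len(P):
        T=P[P[:,2]>.203];q=T[:,:2].mean(0)-F;print("stopper top",T.mean(0),"fork",q@e,q@f)
cv2.imwrite("pics/t7.png",np.hstack([cv2.resize(a[0],(400,300)),cv2.resize(a[1],(400,300))])[:,:,::-1])
cv2.imwrite("pics/t8.png",np.hstack([cv2.resize(a[0][70:270,260:460],(400,400)),cv2.resize(a[1][100:260,140:300],(400,400))])[:,:,::-1])
```

```text
12.65 [ 0.21317075 -0.05059401  0.32507473] [-0.46032647  0.120379   -0.03330995] 0.5507091216985619
side [357 124] 169 0.20909679244540308 0.2073895858942112
stopper top [0.5826296  0.09195423 0.20599165] fork 0.0014811684783838156 -0.0012473096206185473
top [212 158] 330 0.2113289559144902 0.20917983931654516
stopper top [0.58360842 0.09409779 0.20694335] fork 0.0027283849032078266 0.0007521964161510405
```

View pics/t7.png

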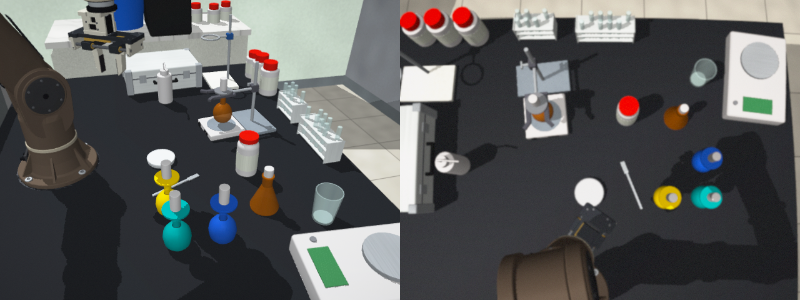

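View pics/t8.png

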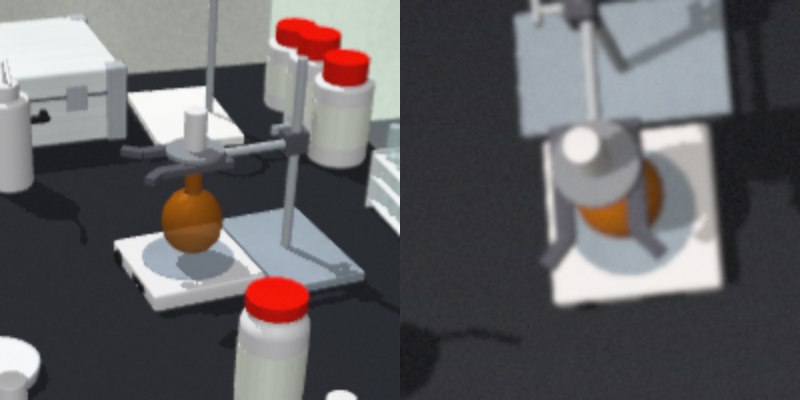

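Both views agree: stopper top at 0.207 m (foot at 40 mm) and axis at fork (+2, 0) mm. The flask hangs upright, and the arm is well away.

Run:
```python
from cell import arm
print(arm.sign_off())
```

```text
the job is handed in; nothing more can be done
None
```

The amber round flask hangs by its collar in the fork, and I handed the job in at about 12.8 s of the 42 s allowed. I gripped it by the stopper, carried it in through the open front along the fork axis and set it down until contact. I then released it and pulled the arm clear.

- **Position:** in the last pictures the stopper top is at 0.206–0.207 m in both views, so the foot is about 40 mm up. The axis is 1.5–2.7 mm behind the hanging point and within 1.3 mm sideways.
- **Upright:** it looks upright in the pictures; I did not measure the angle.
- **Bystanders:** by eye, the conical flask and red-capped bottle are standing where they were; I did not measure this either.
- **Forces:** the largest reading was about 15 N at set-down.
- **Disagreements:** no check failed. The two camera views differed by about 2 mm, which is within the calibration.

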